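# Dock the vial-spinner drive and press its keyed rotor home

### The arm

A 6-joint arm with a two-finger parallel gripper is mounted at the origin on the work surface. World frame = base frame: x ahead of the robot, y to its left, z up, the work surface at z = 0. Lengths are in mm, angles in degrees, forces in N, time in s.
With the tool pointing down it reaches from about 350 to 850 mm from the base axis. Payload 8.1 kg.
Tool frame: the origin (TCP) lies at the very end of the fingers, on their centre line; the grasp point (between the pads) lies 19 mm behind it; z points along the fingers, y is the line along which they close (so a half turn about z gives the same grasp; the last joint's range is limited). The gripper opens to 85 mm and grips with 20 to 120 N. Pads are 22 mm wide; open, the fingers measure 114 mm over their backs; the gripper's body (76 mm by 85 mm) begins 54 mm behind the grasp point. The pads swing forward as they close: fully open they stand 13 mm farther back than shut.
Start: joints at [71.081, 7.471, 85.268, -0, 87.261, -4.893], TCP at [145.395, 582.122, 231.292] pointing down, gripper open.
Joint ranges: [-169.43, 169.43], [-51.17, 129.36], [1.28, 143.12], [-76.62, 256.62], [0, 156.53], [-152.29, 152.29]. Speed limits (degrees/s): [136.94, 136.94, 159.86, 180, 180, 180].

### API

Orientations are given as [roll, pitch, yaw] about the fixed x, y, z axes, in that order (R = Rz(yaw) Ry(pitch) Rx(roll)).
In Python, from bench import status, viewer, job gives the robot as it stands.
- The arm moves only by the tool arm_command, never from a script. Its argument "targets" is a list that holds one entry, the list of rows, each a list of 7 numbers: the shift along the world's x, y, z in m, then the turn, a rotation vector about the world's x, y, z in rad, then the opening, from -1 (shut) to 1 (fully open). In form: [[[dx, dy, dz, rx, ry, rz, gripper], ...]]. A call has 1 to 10 rows; each row shifts and turns the commanded pose from where the row before left it; what a row does not reach is not made up. A row lasts 1/8 s, in which the tool goes at most 62.5 mm and 10.7 degrees, less where a joint would pass 70% of its speed; a pose out of reach is approached as far as the arm can. A call with a gripper value outside its range is refused whole. The fingers move at their own pace and stop on an object; "force" is the grip in N (left out, the last holds). Time passes only in rows, so rows that do not move let the fingers close. It gives the time, the measured TCP pose, the force, the opening and the grip force at its end, in the units of the state.
- status.sense(): the state, without advancing time (a new reading comes with each control period).
- viewer.snapshot(name): name is "scene" or "top"; returns the picture (420x560x3 uint8, red, green, blue); there is no depth.
- viewer.camera_model(name): a dict with "vertical_fov" (degrees; the focal length in pixels is half the picture's height over the tangent of half this angle, whatever the lens; pixels are square), "cx", "cy" (the principal point, pixels), "k1" (the pictures are not rectified: a ray, as slopes to the right and down, at radius r is drawn at 1 + k1 r^2 times it, then the intrinsics apply), "xyz" and "attitude" of the camera in the world. Camera axes: x right, y down, z forward; pixel columns grow to the right and rows downward; lengths in mm; the calibration is good to about 2 mm. A picture is of the moment at which its call begins. camera_model takes no time and is no camera call.
- job.hand_in(): hands the job in; it is judged then, once.
The state is a dict: "time": time; "joint_pos": joint angles; "qd": joint speeds; "joint_efforts": joint torques, N m; "tool_pos": TCP position; "tcp_rot": TCP orientation; "ft_force": force on the tool from outside, world axes, zero at the start; "wrist_torque": the same for the moment, N m; "finger_gap": finger opening in mm; "grip_force": force on a finger pad.
Only numpy, scipy, OpenCV 4.12 (cv2) and the standard library are available. Lean on these libraries where they do the work, as an engineer would, in place of code of your own. Each camera call takes 0.05 s, during which the arm holds its last target. There are 200 camera calls.

### The job

First slide the loose blue-grey drive box along its guide rails until it is right up against the yellow-and-black end stop. Then lift the white vial rotor off its grey stand by its blue handle, push its shaft into the hub on the drive, turning it until the key slips into the keyway, and keep pushing against the spring until the white disc sits flush on the hub. Finish while still holding the rotor pressed fully down, with the drive against its stop, and leave the vials and the brown bottle alone.

Things in the scene. Friction and masses are not known exactly. Their poses are not given: they have to be found in the camera images.
- dock: Fixed dock. Origin on the bench where the centre of the drive's underside belongs; x along the rails to the end stop (roughly away from the robot). Two aluminium rails, 15 mm high, inner faces at y = +-58, from x = -150 to +65 mm; yellow-and-black end stop, 25 mm high, face at x = +60 mm.
- drive: Loose blue-grey drive box, about 1 kg, 120 (x) x 110 (y) x 50 mm high, on the bench between the dock's rails (3 mm play each side), 50 to 95 mm short of the stop, x along the dock's x. Origin at the centre of its underside. A steel hub stands on the centre of its top. Pushing on its flat -x face (nearest the robot) takes 5 to 12 N.
- hub_mouth (a point): Centre of the hub's upper end, 88 mm above the drive's underside; z up, x towards the keyway. Steel collar, 40 mm wide, 38 mm high on the drive's top; 18 mm bore, one keyway 8 mm wide, open upward and outward. A red line on the flange at its foot and red marks on its rim show the keyway. Held by a friction brake (1.5 N m) at an angle that varies from run to run.
- plunger (a joint): Brass spring plunger in the bore, whose top is 28 mm below the hub's mouth: 0 = up, grows as it is pushed down (m). The spring pushes up with 4.5 N at 0 and 9 N at 6 mm, which is where the rotor's disc sits on the hub. It lifts the rotor about 3 to 6 mm again if the rotor is let go.
- rotor: Loose vial rotor, 0.25 kg. Origin at its shaft's lower tip, z up. Steel shaft, 16 mm diameter, z = 0 to 34 mm. Brass key on the +x side, 6 mm wide, reaching 12 mm from the axis, z = 12 to 30 mm; the plain 12 mm below it enter the bore at any angle. Fully home: origin 34 mm below hub_mouth, x axes in line (play about 0.1 rad either way).
- rotor_grip (a point): Point on the rotor's axis to grip, 66 mm above the shaft's tip; axes as the rotor. Around it a square blue handle, 24 x 24 mm, sides along x and y, from 42 to 84 mm above the tip. Below it a white disc, 80 mm diameter, from 34 to 42 mm, with six dark wells. A red line on the disc and handle top points along +x, to the key.
- stand: Fixed grey tube stand, 56 mm outside and 32 mm inside diameter, 50 mm high, origin at the centre of its foot. At the start the rotor's shaft hangs in it, the disc lying on its rim. Lift the rotor straight up by at least 40 mm to clear it.
- vial0: Bystander: small vial with orange contents and a white cap, 28 mm diameter, 56 mm high; origin at its foot. Leave it alone.
- vial1: Bystander: small vial with orange contents and a white cap, 28 mm diameter, 56 mm high; origin at its foot. Leave it alone.
- vial2: Bystander: small vial with orange contents and a white cap, 28 mm diameter, 56 mm high; origin at its foot. Leave it alone.
- reagent: Bystander: brown glass bottle with a black cap, 48 mm diameter, 105 mm high; origin at its foot. Leave it alone.
Mind the look-alikes: they are no part of the job. Of the things like the drive, leave any that is orange; of the rest the smaller one is meant.

How it is judged (in metres and radians):
On the way, in this order (a step that is already met when the one before it is completed fails the run):
1. the drive is against the end stop, with the rotor not yet in its hub (x of drive in the frame of dock above -0.004 m and angle between the x axis of drive and the x axis of dock, either way round below 0.08 rad and height (world z) of drive below 0.004 m and horizontal distance between rotor and hub_mouth above 0.05 m), for 0.2 s.
2. the key has slipped into the keyway (horizontal distance between rotor and hub_mouth below 0.004 m and angle between the x axis of rotor and the x axis of hub_mouth, either way round below 0.2 rad and angle between the z axis of rotor and the z axis of hub_mouth, either way round below 0.08 rad and z of rotor in the frame of hub_mouth below -0.016 m), for 0.1 s.
At the end, for the whole second after the job is handed in: Drive within 4 mm of the end stop and in line (0.08 rad); shaft centred in the hub within 4 mm, upright within 0.08 rad, key in keyway (0.2 rad), disc within 2.5 mm of the hub mouth, plunger down over 3 mm; fingers still on the rotor (over 3 N), rotor still (x of drive in the frame of dock above -0.004 m and angle between the x axis of drive and the x axis of dock, either way round below 0.08 rad and height (world z) of drive below 0.004 m and horizontal distance between rotor and hub_mouth below 0.004 m and angle between the x axis of rotor and the x axis of hub_mouth, either way round below 0.2 rad and angle between the z axis of rotor and the z axis of hub_mouth, either way round below 0.08 rad and z of rotor in the frame of hub_mouth below -0.0315 m and value of joint plunger above 0.003 m and contact force between the fingers and rotor above 3 N and linear speed of rotor below 0.02 m/s); the arm keeps its last pose, push and grip.
It fails at once if a vial or the brown bottle is moved more than 20 mm or tipped over (distance of any of vial0, vial1, vial2, reagent from where it was at the start of the episode above 0.02 m or angle between any of vial0, vial1, vial2, reagent's own z axis and vertical above 0.5 rad).
It also fails if it takes over 67 s, if anything falls off the work surface, if the arm or the gripper's body presses on something with over 40 N, if the wrist force passes 120 N, or if a joint passes its speed limit or range.

## Working session

There is one attempt and no reset: what is moved stays moved. The work goes in short steps, Python scripts to look and compute and a tool call to move; the robot and the scene stay as the last step left them, time stands still between calls to the robot, and variables do not carry over. Pictures are saved under pics/ and viewed, at most 10 in all, crops included, and the job is handed in when it is done.

Besides the shell and the picture viewer there is one more tool, called after ">>>" by a JSON object that holds its "fn" and its "kwargs". arm_command: Moves the arm, as the interface text tells. Its arguments: {"type":"object","properties":{"targets":{"type":"array"},"force":{"type":"number"}},"required":["targets"]}

```bash
mkdir -p pics; python3 - <<'E'
from bench import status, viewer, job
import cv2
for n in("scene","top"):
    im=viewer.snapshot(n); cv2.imwrite(f"pics/{n}0.png",im[:,:,::-1]); print(n,viewer.camera_model(n))
print(status.sense())
E
```

```text
scene {'vertical_fov': 57.25205803590192, 'cx': 278.6018990715545, 'cy': 206.50829178710435, 'k1': -0.08819515957589848, 'xyz': array([889.7322796 , 493.08129747, 525.7866366 ]), 'attitude': array([-125.91966006,    0.43795645,  147.08011816])}
top {'vertical_fov': 45.141982754680654, 'cx': 287.61850924843003, 'cy': 210.2633359093104, 'k1': -0.16654940052086925, 'xyz': array([ 361.41011248,    4.12187715, 1138.28397556]), 'attitude': array([-168.73112244,   -0.65395924,  -89.85263341])}
{'time': 0.1, 'joint_pos': array([ 7.10804221e+01,  7.51276338e+00,  8.53233622e+01,  1.11231183e-03,
        8.72605105e+01, -4.89231866e+00]), 'qd': array([-0.01646647, -0.14345626, -0.04102228,  0.04649791,  0.01932084,
       -0.04437287]), 'joint_efforts': array([ 4.18746267e-04, -5.70943701e+01, -5.01949096e+01, -1.22959409e-04,
        7.73942156e-03, -6.41141651e-05]), 'tool_pos': array([145.23409543, 581.65078282, 230.32556246]), 'tcp_rot': array([-1.79903811e+02, -9.34834588e-03,  1.65972679e+02]), 'ft_force': array([-0.10624311, -0.70406015,  0.49382322]), 'wrist_torque': array([ 0.02691404, -0.00376273,  0.00979034]), 'grip_force': 0.0, 'finger_gap': 85.48742996709339}
```

View pics/scene0.png

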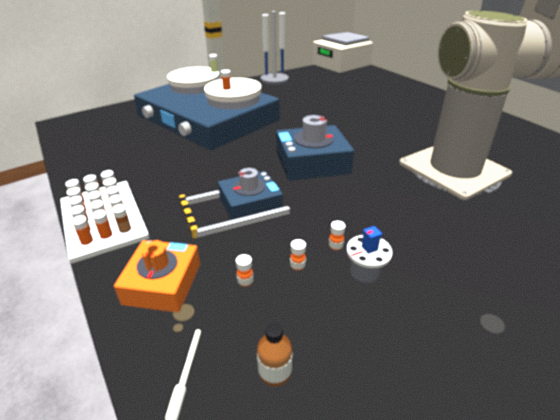

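View pics/top0.png

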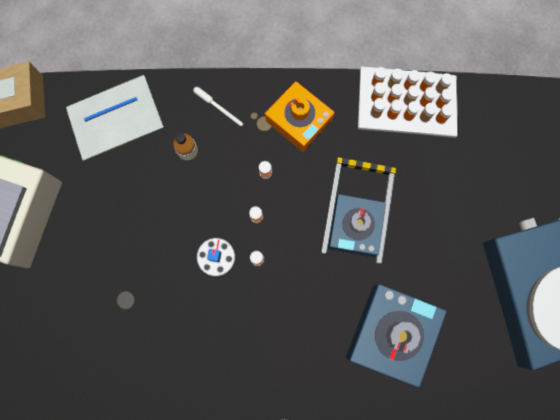

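Candidates for the drive in top view are the small blue-grey box between the rails (360,225), the larger blue-grey box (400,335) and the orange box (300,115). The smaller blue-grey one in the rails fits the description. The rotor is at (215,257), the vials at (265,170), (256,214) and (257,258), and the bottle at (186,147). I'll confirm with an enlarged crop.

```bash
cat > h.py <<'E'
import numpy as np, cv2
from scipy.spatial.transform import Rotation as R
from bench import viewer
M={n:viewer.camera_model(n) for n in("scene","top")}
def ray(n,uv):
    m=M[n]; f=210/np.tan(np.radians(m["vertical_fov"]/2))
    d=(np.atleast_2d(np.float64(uv))-[m["cx"],m["cy"]])/f
    K=np.array([m["k1"],0,0,0.])
    s=cv2.undistortPoints(d[:,None],np.eye(3),K)[:,0]
    v=np.c_[s,np.ones(len(s))]@R.from_euler("xyz",m["attitude"],degrees=True).as_matrix().T
    return m["xyz"],v
def plane(n,uv,z):
    o,v=ray(n,uv); return (o+v*((z-o[2])/v[:,2])[:,None])[:,:2]
def tri(ut,us):
    (a,u),(b,w)=ray("top",ut),ray("scene",us); u=u[0]/np.linalg.norm(u);w=w[0]/np.linalg.norm(w)
    s=np.linalg.lstsq(np.c_[u,-w],b-a,rcond=None)[0]; p,q=a+s[0]*u,b+s[1]*w
    return (p+q)/2,np.linalg.norm(p-q)
E
python3 - <<'E'
import cv2,numpy as np
t=cv2.imread("pics/top0.png");s=cv2.imread("pics/scene0.png")
def c(i,x,y,w=100,h=75):return cv2.resize(i[y:y+h,x:x+w],(400,300),interpolation=cv2.INTER_CUBIC)
cv2.imwrite("pics/c1.png",np.vstack([np.hstack([c(t,310,183),c(t,165,220)]),np.hstack([c(s,200,155),c(s,320,210)])]))
E
```

```text
(no output)
```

View pics/c1.png

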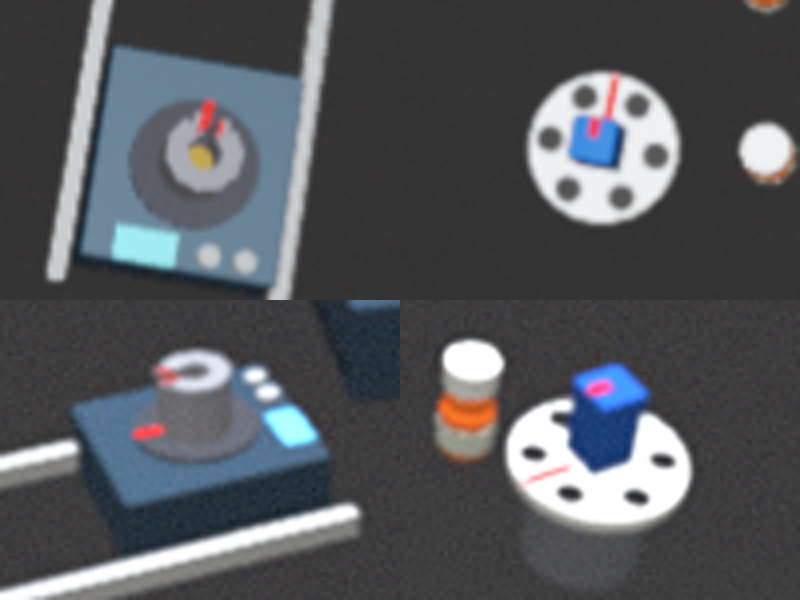

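The crops confirm the small blue-grey drive between the rails with its red keyway mark, and the white rotor with a blue handle and red line. Now measuring.

```bash
cat > meas.py <<'E'
from h import *
import sys
def blob(mask,box):
    x,y,w,h=box; m=np.zeros_like(mask); m[y:y+h,x:x+w]=mask[y:y+h,x:x+w]
    cs,_=cv2.findContours(m,cv2.RETR_EXTERNAL,cv2.CHAIN_APPROX_NONE)
    return max(cs,key=cv2.contourArea)[:,0]
def cen(c): m=cv2.moments(c); return np.array([m["m10"]/m["m00"],m["m01"]/m["m00"]])
def hull(c): return cv2.convexHull(c)
def load(f):
    i=cv2.imread(f); hsv=cv2.cvtColor(i,cv2.COLOR_BGR2HSV); return i,hsv[...,0].astype(int),hsv[...,1].astype(int),hsv[...,2].astype(int)
E
python3 - <<'E'
from meas import *
np.set_printoptions(precision=1,suppress=True)
T=load("pics/top0.png");S=load("pics/scene0.png")
def red(I):return (((I[1]<8)|(I[1]>165))&(I[2]>110)&(I[3]>110)).astype(np.uint8)
def blue(I):return ((abs(I[1]-110)<18)&(I[2]>120)).astype(np.uint8)
def white(I,v=185):return ((I[2]<40)&(I[3]>v)).astype(np.uint8)
bt=(185,228,60,55);bs=(335,215,65,65)
# disc
dt=cen(hull(blob(white(T),bt)));ds=cv2.fitEllipse(hull(blob(white(S),bs)))
et=cv2.fitEllipse(hull(blob(white(T),bt)));print("disc",dt,et,ds)
print(tri(et[0],ds[0]))
for z in(54,56,58):print(z,plane("top",[et[0]],z),plane("scene",[ds[0]],z))
# handle bright top face
for I,b,n in((T,bt,"top"),(S,bs,"scene")):
    m=((((abs(I[1]-110)<18)&(I[2]>120)&(I[3]>150)) | ((abs(I[1]-165)<16)&(I[2]>100)))).astype(np.uint8)
    x,y,w,h=b
    c=blob(m,b);r=cv2.minAreaRect(c);print(n,"handle",cen(c),r)
    ys,xs=np.nonzero(red(I)[y:y+h,x:x+w]);print("red",np.c_[xs+x,ys+y].tolist())
# hub
for I,b,n in((T,(325,195,65,50),"top"),(S,(225,165,45,35),"scene")):
    x,y,w,h=b
    ys,xs=np.nonzero(red(I)[y:y+h,x:x+w]);print(n,"red",np.c_[xs+x,ys+y].tolist())
    for v in(130,150,165):
        c=blob(((I[2]<60)&(I[3]>v)).astype(np.uint8),b);e=cv2.fitEllipse(hull(c));print(n,v,e)
# vials, bottle at foot
for nm,p,z in(("v0",(265,168),56),("v1",(256,213),56),("v2",(256.5,257.5),56),("bottle",(182,139),105)):print(nm,plane("top",[p],z))
E
```

```text
disc [215.4 256.6] ((215.32847595214844, 256.5337829589844), (36.272544860839844, 36.93418884277344), 22.97529411315918) ((369.1534423828125, 250.00694274902344), (30.96706199645996, 46.30516052246094), 101.4766616821289)
(array([475. , 147.9,  54. ]), np.float64(0.015904662220937085))
54 [[475.  147.9]] [[475.  147.9]]
56 [[474.8 147.6]] [[476.8 149.4]]
58 [[474.6 147.4]] [[478.5 150.8]]
top handle [213.1 255.1] ((213.5, 254.0), (11.0, 12.0), 0.0)
red [[218, 240], [218, 241], [218, 242], [218, 243], [217, 244], [218, 244], [217, 245], [217, 246], [217, 247], [217, 248], [213, 250], [214, 250], [213, 251], [213, 252], [213, 253]]
scene handle [372.8 231.6] ((372.25, 231.75), (15.55634880065918, 12.020814895629883), 45.0)
red [[370, 231], [368, 232], [369, 232], [370, 232], [344, 236], [344, 237]]
top red [[361, 208], [362, 208], [361, 209], [362, 209], [363, 209], [360, 210], [361, 210], [362, 210], [363, 210], [360, 211], [361, 211], [362, 211], [360, 212], [361, 212], [362, 212], [360, 213], [361, 213], [362, 213], [360, 214], [361, 214], [362, 214], [364, 214], [365, 214], [360, 2
[... 379 characters left out ...]
2, 173], [242, 174], [237, 186], [238, 186], [239, 186], [240, 186], [234, 187], [235, 187], [236, 187], [237, 187], [238, 187], [239, 187], [240, 187], [233, 188], [234, 188], [235, 188], [236, 188], [237, 188], [238, 188], [239, 188], [240, 188], [234, 189], [235, 189], [236, 189]]
scene 130 ((248.06631469726562, 172.5011749267578), (10.974597930908203, 19.41706085205078), 86.14138793945312)
scene 150 ((247.8343048095703, 172.5663299560547), (10.177644729614258, 19.254440307617188), 87.23295593261719)
scene 165 ((248.08558654785156, 172.46302795410156), (9.92672061920166, 18.091306686401367), 86.92479705810547)
v0 [[672.7  42.9]]
v1 [[570.7  61.3]]
v2 [[473.4  58.9]]
bottle [[723.5 221.9]]
```

```bash
python3 - <<'E'
from meas import *
np.set_printoptions(precision=1,suppress=True)
T=load("pics/top0.png");S=load("pics/scene0.png")
print("handle top",tri([213.3,254.3],[372.6,231.7]))
c=np.array([475,148.]);L=plane("top",[[218,240],[218,241],[218,242],[218,243],[217.5,244],[217,245],[217,246],[217,247],[217,248]],58)
print(L); d=L-c;print("rotor yaw",np.degrees(np.arctan2(d[:,1],d[:,0])))
v=L[0]-L[-1];print(np.degrees(np.arctan2(v[1],v[0])))
L=plane("scene",[[344,236.5]],58);d=L-c;print("scene yaw",L,np.degrees(np.arctan2(d[:,1],d[:,0])))
m=((T[2]<60)&(T[3]>145)).astype(np.uint8)
e=cv2.fitEllipse(hull(blob(m,(345,205,30,34))));print("hub top",e)
p,g=tri(e[0],[248.0,172.5]);print("hub",p,g)
for z in(86,88,90):print(z,plane("top",[e[0]],z),plane("scene",[[248,172.5]],z))
h=plane("top",[e[0]],88)[0]
rt=plane("top",[[361.5,208.5],[361.5,210],[361,211],[361,213.]],54);print(rt,[np.degrees(np.arctan2(*(q-h)[::-1])) for q in rt])
rs=plane("scene",[[233.5,188],[237,187.5],[239.5,187]],54);print(rs,[np.degrees(np.arctan2(*(q-h)[::-1])) for q in rs])
# rails
for b in((320,160,25,95),(374,170,25,95)):
    m=((T[2]<40)&(T[3]>140)).astype(np.uint8);cc=blob(m,b)
    (cx,cy),wh,a=cv2.minAreaRect(cc)
    bx=cv2.boxPoints(((cx,cy),wh,a));P=plane("top",bx,15);print("rail",P.tolist())
    l=cv2.fitLine(plane("top",cc,15).astype(np.float32),cv2.DIST_L2,0,.01,.01).ravel();print(l,np.degrees(np.arctan2(l[1],l[0])))
y=((abs(T[1]-26)<6)&(T[2]>120)&(T[3]>120)).astype(np.uint8);x0=(335,155,65,20)
ys,xs=np.nonzero(y[155:177,335:400]);P=plane("top",np.c_[xs+335,ys+155],25);print("stop pts",P.min(0),P.max(0),P.mean(0))
m=((abs(T[1]-103)<10)&(T[2]>70)&(T[3]>90)).astype(np.uint8);c=blob(m,(325,185,65,75));r=cv2.minAreaRect(hull(c));print(r);print("drive top box",plane("top",cv2.boxPoints(r),50).tolist())
E
```

```text
handle top (array([474.7, 147.1,  96.5]), np.float64(1.4006639950588191))
[[510.5 142.5]
 [508.3 142.5]
 [506.1 142.4]
 [504.  142.4]
 [501.8 143.4]
 [499.6 144.4]
 [497.4 144.4]
 [495.3 144.3]
 [493.1 144.3]]
rotor yaw [ -8.7  -9.4 -10.1 -11.   -9.8  -8.3  -9.2 -10.3 -11.7]
-5.593148577445975
scene yaw [[491.7  97.1]] [-71.8]
hub top ((360.7503662109375, 220.62094116210938), (18.379884719848633, 19.292755126953125), 149.8400421142578)
hub [ 549.6 -163.    86.6] 0.6388317485496227
86 [[ 549.4 -162.9]] [[ 549.3 -164.3]]
88 [[ 549.1 -162.6]] [[ 550.8 -161.3]]
90 [[ 548.7 -162.3]] [[ 552.4 -158.3]]
[[ 582.3 -170.4]
 [ 578.9 -170.3]
 [ 576.6 -169.1]
 [ 572.2 -169. ]] [np.float64(-13.148849580200002), np.float64(-14.414677892080512), np.float64(-13.258155710421086), np.float64(-15.447748300929463)]
[[ 584.7 -171. ]
 [ 577.2 -168.5]
 [ 571.5 -167.2]] [np.float64(-13.278090408304069), np.float64(-11.774918411974877), np.float64(-11.476811393583288)]
rail [[490.7887886839359, -83.40273772975559], [696.7366879119118, -120.85569695417239], [695.0246500395488, -130.97596685305214], [489.1275430880449, -93.15777144412313]]
[   1.    -0.2  591.7 -106.8] -10.382524
rail [[468.2701462181331, -206.86757181560358], [675.021329890574, -244.2330653723298], [673.3922713210129, -255.85035827753018], [466.60083048475667, -218.05024566460827]]
[   1.    -0.2  569.6 -231.1] -10.093397
stop pts [ 672.1 -256. ] [ 709.2 -121.3] [ 690.7 -189. ]
((357.5585021972656, 224.00938415527344), (48.58208084106445, 53.71677017211914), 9.090276718139648)
drive top box [[498.06655965458197, -98.54378080811158], [616.4080540856264, -118.97726182455105], [599.6242110786759, -226.00602388047048], [481.3175457323431, -203.29764612384471]]
```

>>> {"fn": "arm_command", "kwargs": {"targets": [[[0.0365, -0.0403, 0, 0, 0, 0.009, 0.18], [0.0365, -0.0403, 0, 0, 0, 0.009, 0.18], [0.0365, -0.0403, 0, 0, 0, 0.009, 0.18], [0.0365, -0.0403, 0, 0, 0, 0.009, 0.18], [0.0365, -0.0403, 0, 0, 0, 0.009, 0.18], [0.0365, -0.0403, 0, 0, 0, 0.009, 0.18], [0.0365, -0.0403, 0, 0, 0, 0.009, 0.18], [0.007, -0.055, 0, 0, 0, 0, 0.18], [0.007, -0.055, 0, 0, 0, 0, 0.18], [0.007, -0.055, 0, 0, 0, 0, 0.18]]]}}

```text
time: 1.35
tool_pos: [421.6, 133.3, 230.9]
tcp_rot: [-180.0, -0.0, 169.6]
ft_force: [0.9, -0.2, -0.2]
finger_gap: 50.6
grip_force: 0.0
```

>>> {"fn": "arm_command", "kwargs": {"targets": [[[0.007, -0.055, 0, 0, 0, 0, 0.18], [0.007, -0.055, 0, 0, 0, 0, 0.18], [0.007, -0.055, 0, 0, 0, 0, 0.18], [0.007, -0.055, 0, 0, 0, 0, 0.18], [0.007, -0.055, 0, 0, 0, 0, 0.18], [0, 0, 0, 0, 0, 0, 0.18], [0, 0, 0, 0, 0, 0, 0.18]]]}}

```text
time: 2.22
tool_pos: [456.5, -139.7, 230.8]
tcp_rot: [180.0, -0.1, 169.5]
ft_force: [-0.3, -0.1, -0.8]
finger_gap: 50.2
grip_force: 0.0
```

```bash
python3 - <<'E'
from meas import *
print("decoy",plane("top",[[373,287],[352,362]],65),plane("top",[[373,287]],90),"rotor line scene end",np.degrees(np.arctan2(*(plane("scene",[[351.5,254.5],[361,251]],58)-[475,148]).T[::-1])))
E
```

```text
decoy [[ 409.9373049  -189.43411789]
 [ 253.67055191 -142.5266812 ]] [[ 408.80696117 -184.92561876]] rotor line scene end [ -8.98788437 -10.97562491]
```

>>> {"fn": "arm_command", "kwargs": {"targets": [[[-0.001, -0.006, -0.04, 0, 0, 0.001, 0.18], [0, 0, -0.045, 0, 0, 0, 0.18], [0, 0, -0.045, 0, 0, 0, 0.18], [0, 0, -0.045, 0, 0, 0, 0.18], [0, 0, -0.025, 0, 0, 0, 0.18], [0, 0, 0, 0, 0, 0, 0.18], [0, 0, 0, 0, 0, 0, 0.18]]]}}

```text
time: 3.1
tool_pos: [456.8, -145.5, 32.6]
tcp_rot: [-180.0, 0.1, 169.7]
ft_force: [-0.3, -0.5, 0.5]
finger_gap: 50.5
grip_force: 0.0
```

>>> {"fn": "arm_command", "kwargs": {"targets": [[[0.0098, -0.0018, 0, 0, 0, 0, 0.18], [0.0098, -0.0018, 0, 0, 0, 0, 0.18], [0.0049, -0.0009, 0, 0, 0, 0, 0.18], [0.0049, -0.0009, 0, 0, 0, 0, 0.18], [0.0049, -0.0009, 0, 0, 0, 0, 0.18], [0.0049, -0.0009, 0, 0, 0, 0, 0.18]]]}}

```text
time: 3.85
tool_pos: [494.1, -153.0, 31.1]
tcp_rot: [180.0, -0.2, 169.6]
ft_force: [-8.6, 1.1, 7.5]
finger_gap: 50.5
grip_force: 4.5
```

>>> {"fn": "arm_command", "kwargs": {"targets": [[[0.0059, -0.0011, 0, 0, 0, 0, 0.18], [0.0059, -0.0011, 0, 0, 0, 0, 0.18], [0.0059, -0.0011, 0, 0, 0, 0, 0.18], [0.0059, -0.0011, 0, 0, 0, 0, 0.18], [0.0059, -0.0011, 0, 0, 0, 0, 0.18], [0.0059, -0.0011, 0, 0, 0, 0, 0.18], [0.0059, -0.0011, 0, 0, 0, 0, 0.18], [0.0059, -0.0011, 0, 0, 0, 0, 0.18]]]}}

```text
time: 4.85
tool_pos: [541.3, -161.8, 31.1]
tcp_rot: [180.0, -0.2, 169.6]
ft_force: [-8.8, 1.9, 6.4]
finger_gap: 50.4
grip_force: 4.4
```

>>> {"fn": "arm_command", "kwargs": {"targets": [[[0.002, -0.0003, 0, 0, 0, 0, 0.18], [0.002, -0.0003, 0, 0, 0, 0, 0.18], [0.002, -0.0003, 0, 0, 0, 0, 0.18], [0.002, -0.0003, 0, 0, 0, 0, 0.18]]]}}

```text
time: 5.35
tool_pos: [549.2, -163.1, 31.1]
tcp_rot: [180.0, -0.2, 169.6]
ft_force: [-9.1, 0.9, 6.2]
finger_gap: 50.8
grip_force: 4.3
```

>>> {"fn": "arm_command", "kwargs": {"targets": [[[0.002, -0.0004, 0, 0, 0, 0, 0.18], [0.002, -0.0004, 0, 0, 0, 0, 0.18], [0.002, -0.0004, 0, 0, 0, 0, 0.18]]]}}

```text
time: 5.72
tool_pos: [555.2, -164.2, 31.1]
tcp_rot: [180.0, -0.2, 169.6]
ft_force: [-8.9, 1.3, 6.8]
finger_gap: 50.3
grip_force: 4.3
```

>>> {"fn": "arm_command", "kwargs": {"targets": [[[0.001, -0.0002, 0, 0, 0, 0, 0.18], [0.001, -0.0002, 0, 0, 0, 0, 0.18]]]}}

```text
time: 5.98
tool_pos: [556.4, -164.5, 31.0]
tcp_rot: [180.0, -0.3, 169.6]
ft_force: [-15.9, 2.8, 12.0]
finger_gap: 50.6
grip_force: 7.9
```

>>> {"fn": "arm_command", "kwargs": {"targets": [[[0.001, -0.0002, 0, 0, 0, 0, 0.18], [0.001, -0.0002, 0, 0, 0, 0, 0.18]]]}}

```text
time: 6.22
tool_pos: [556.5, -164.4, 30.9]
tcp_rot: [180.0, -0.6, 169.6]
ft_force: [-27.0, 5.2, 21.5]
finger_gap: 50.6
grip_force: 13.7
```

>>> {"fn": "arm_command", "kwargs": {"targets": [[[0, 0, 0, 0, 0, 0, 0.18], [0, 0, 0, 0, 0, 0, 0.18], [-0.02, 0.0036, 0, 0, 0, 0, 0.18], [-0.012, 0.002, 0.005, 0, 0, 0, 0.18], [0, 0, 0.05, 0, 0, 0, 0.5], [0, 0, 0.05, 0, 0, 0, 0.5], [0, 0, 0.05, 0, 0, 0, 0.5], [-0.0085, 0.05, 0.03, 0, 0, 0, 0.5], [-0.0085, 0.05, 0, 0, 0, 0, 0.5], [-0.0085, 0.05, 0, 0, 0, 0, 0.5]]]}}

```text
time: 7.48
tool_pos: [503.2, -8.4, 217.9]
tcp_rot: [180.0, 0.2, 169.6]
ft_force: [0.9, -0.1, -0.5]
finger_gap: 63.8
grip_force: 0.0
```

>>> {"fn": "arm_command", "kwargs": {"targets": [[[-0.0085, 0.05, 0, 0, 0, 0, 0.5], [-0.0085, 0.05, 0, 0, 0, 0, 0.5], [-0.0085, 0.05, 0, 0, 0, 0, 0.5], [0, 0, 0, 0, 0, 0, 0.5], [0, 0, 0, 0, 0, 0, 0.5]]]}}

```text
time: 8.1
tool_pos: [477.6, 140.3, 216.7]
tcp_rot: [-180.0, 0.0, 169.7]
ft_force: [-0.1, -0.1, -0.8]
finger_gap: 63.8
grip_force: 0.0
```

```bash
python3 - <<'E'
from bench import viewer
import cv2,numpy as np
t=viewer.snapshot("top")[:,:,::-1];s=viewer.snapshot("scene")[:,:,::-1]
cv2.imwrite("pics/top1.png",t);cv2.imwrite("pics/scene1.png",s)
def c(i,x,y,w=100,h=75):return cv2.resize(i[y:y+h,x:x+w],(400,300),interpolation=cv2.INTER_CUBIC)
cv2.imwrite("pics/c2.png",np.vstack([np.hstack([c(t,315,150),c(t,165,220)]),np.hstack([c(s,170,155),c(s,320,210)])]))
E
```

```text
(no output)
```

View pics/c2.png

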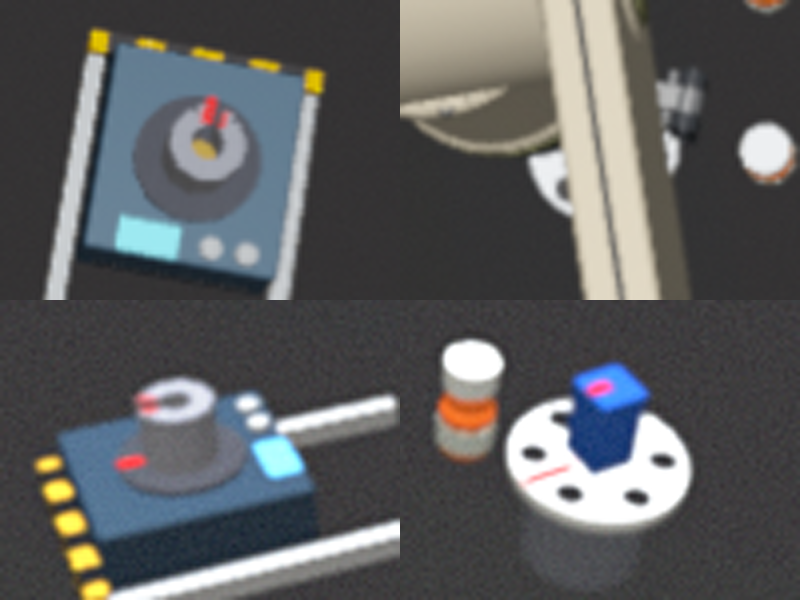

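Top-left crop: the drive sits against the stop (hub now near (366,186)). Bottom crop: the rotor is untouched. Measuring the hub again.

```bash
python3 - <<'E'
from meas import *
np.set_printoptions(precision=1,suppress=True)
T=load("pics/top1.png");S=load("pics/scene1.png")
m=((T[2]<60)&(T[3]>145)).astype(np.uint8)
e=cv2.fitEllipse(hull(blob(m,(350,172,30,34))));print("hub top",e)
m=((S[2]<60)&(S[3]>145)).astype(np.uint8)
f=cv2.fitEllipse(hull(blob(m,(198,172,28,24))));print(f)
print(tri(e[0],f[0]))
h=plane("top",[e[0]],88)[0];h2=plane("scene",[f[0]],88)[0];print(h,h2)
for n,I,(x,y,w,ht) in(("top",T,(350,165,30,18)),("scene",S,(195,190,15,12))):
    r=(((I[1]<8)|(I[1]>165))&(I[2]>110)&(I[3]>110))[y:y+ht,x:x+w];ys,xs=np.nonzero(r)
    p=np.c_[xs+x,ys+y].astype(float); k=(p[:,0]<369) if n=="top" else p[:,0]>0
    q=plane(n,p[k],54);v=q-(h if n=="top" else h);print(n,np.degrees(np.arctan2(v[:,1],v[:,0])).round(0), np.degrees(np.arctan2(*v.mean(0)[::-1])),q.mean(0))
E
```

```text
hub top ((366.5863037109375, 185.2906951904297), (17.53388023376465, 18.82142448425293), 153.47418212890625)
((213.4002685546875, 179.97596740722656), (10.924924850463867, 19.88503646850586), 83.539306640625)
(array([ 627.1, -177.8,   86.3]), np.float64(0.6087457974996688))
[ 626.4 -177.4] [ 628.3 -175.6]
top [-12. -16.  -9. -13. -17. -10. -14. -18. -11. -15. -19. -11. -16. -21.
 -12. -17. -22. -13. -19.] -14.976433994547032 [ 654.1 -184.8]
scene [-22. -22. -21. -19. -18. -17. -16. -15. -14. -12. -11.  -9.  -6. -11.
 -10.  -8.  -7.  -5.  -2.   0.  -4.] -12.020710280334022 [ 655.2 -183.5]
```

>>> {"fn": "arm_command", "kwargs": {"targets": [[[-0.0026, 0.0077, -0.03, 0, 0, 0.01, 0.5], [0, 0, -0.04, 0, 0, 0, 0.5], [0, 0, -0.04, 0, 0, 0, 0.5], [0, 0, -0.03, 0, 0, 0, 0.5], [0, 0, -0.011, 0, 0, 0, 0.5], [0, 0, 0, 0, 0, 0, 0.5], [0, 0, 0, 0, 0, 0, 0.5]]]}}

```text
time: 9.07
tool_pos: [476.1, 148.0, 67.0]
tcp_rot: [180.0, 0.1, 170.2]
ft_force: [-0.1, 0.8, 0.1]
finger_gap: 64.2
grip_force: 0.0
```

>>> {"fn": "arm_command", "kwargs": {"targets": [[[0, 0, -0.001, 0, 0, 0, -0.6], [0, 0, 0, 0, 0, 0, -0.6], [0, 0, 0, 0, 0, 0, -0.6], [0, 0, 0, 0, 0, 0, -0.6], [0, 0, 0, 0, 0, 0, -0.6], [0, 0, 0, 0, 0, 0, -0.6]]], "force": 60}}

```text
time: 9.82
tool_pos: [475.3, 148.3, 65.1]
tcp_rot: [180.0, 0.1, 170.2]
ft_force: [-1.2, 0.2, 5.8]
finger_gap: 23.5
grip_force: 59.6
```

>>> {"fn": "arm_command", "kwargs": {"targets": [[[0, 0, 0.02, 0, 0, 0, -0.6], [0, 0, 0.03, 0, 0, 0, -0.6], [0, 0, 0.03, 0, 0, 0, -0.6], [0, 0, 0.03, 0, 0, 0, -0.6], [0.01, -0.02, 0, 0, 0, -0.01, -0.6], [0.02, -0.04, 0, 0, 0, -0.01, -0.6], [0.02, -0.04, 0, 0, 0, -0.01, -0.6], [0.02, -0.04, 0, 0, 0, -0.01, -0.6], [0.02, -0.04, 0, 0, 0, -0.01, -0.6], [0.02, -0.04, 0, 0, 0, -0.01, -0.6]]]}}

```text
time: 11.08
tool_pos: [584.6, -73.1, 173.3]
tcp_rot: [180.0, -0.1, 166.8]
ft_force: [0.4, 1.9, -1.7]
finger_gap: 23.3
grip_force: 59.0
```

>>> {"fn": "arm_command", "kwargs": {"targets": [[[0.015, -0.04, 0, 0, 0, 0, -0.6], [0.015, -0.04, 0, 0, 0, 0, -0.6], [0.008, -0.02, 0, 0, 0, 0, -0.6], [0.002, -0.006, 0, 0, 0, 0, -0.6], [0, 0, 0, 0, 0, 0, -0.6], [0, 0, 0, 0, 0, 0, -0.6]]]}}

```text
time: 11.82
tool_pos: [624.4, -176.7, 174.1]
tcp_rot: [180.0, -0.0, 166.8]
ft_force: [-0.7, 0.1, -1.9]
finger_gap: 22.9
grip_force: 59.0
```

```bash
python3 - <<'E'
from bench import viewer
import cv2,numpy as np
t=viewer.snapshot("top")[:,:,::-1];s=viewer.snapshot("scene")[:,:,::-1]
cv2.imwrite("pics/top2.png",t);cv2.imwrite("pics/scene2.png",s)
def c(i,x,y,w=133,h=200):return cv2.resize(i[y:y+h,x:x+w],(400,600),interpolation=cv2.INTER_CUBIC)
cv2.imwrite("pics/c3.png",np.hstack([c(t,300,100),c(s,150,50)]))
E
```

```text
(no output)
```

View pics/c3.png

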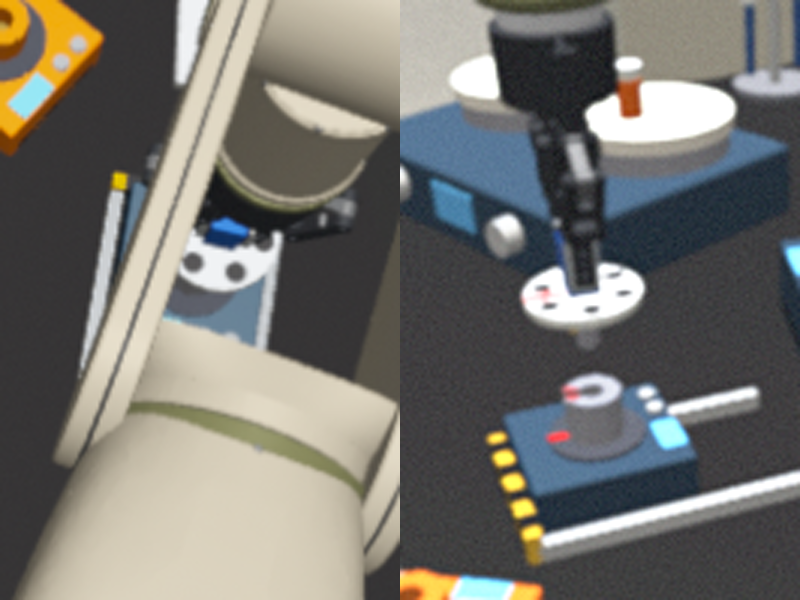

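Left crop: the top view is mostly hidden by the arm. Right crop: the rotor hangs upright at about (344,147) in full-picture pixels above the hub mouth (347,177), with its red line parallel to the hub's mark. Descending.

>>> {"fn": "arm_command", "kwargs": {"targets": [[[0.0026, -0.0004, -0.01, 0, 0, 0, -0.6], [0, 0, -0.015, 0, 0, 0, -0.6], [0, 0, -0.007, 0, 0, 0, -0.6], [0, 0, 0, 0, 0, 0, -0.6], [0, 0, 0, 0, 0, 0, -0.6]]]}}

```text
time: 12.55
tool_pos: [627.4, -178.4, 142.5]
tcp_rot: [-180.0, 0.0, 166.8]
ft_force: [-0.9, -0.7, -2.1]
finger_gap: 23.8
grip_force: 59.0
```

```bash
python3 - <<'E'
from meas import *
np.set_printoptions(precision=1,suppress=True)
from bench import status
s=status.sense();print(s["tool_pos"],s["ft_force"])
i=viewer.snapshot("scene")[:,:,::-1];cv2.imwrite("pics/scene3.png",i);S=load("pics/scene3.png")
m=((S[2]<50)&(S[3]>160)).astype(np.uint8);e=cv2.fitEllipse(hull(blob(m,(180,120,60,60))));print(e)
z=s["tool_pos"][2]-65.1+54;print(z,plane("scene",[e[0]],z))
cv2.imwrite("pics/c4.png",cv2.resize(i[120:220,150:280],(780,600),interpolation=cv2.INTER_CUBIC))
E
```

```text
[ 627.4 -178.4  142.5] [-0.9 -0.7 -2.1]
((210.0283203125, 161.16392517089844), (21.240455627441406, 40.35245132446289), 83.97633361816406)
131.44002880312811 [[ 628.3 -181.6]]
```

View pics/c4.png

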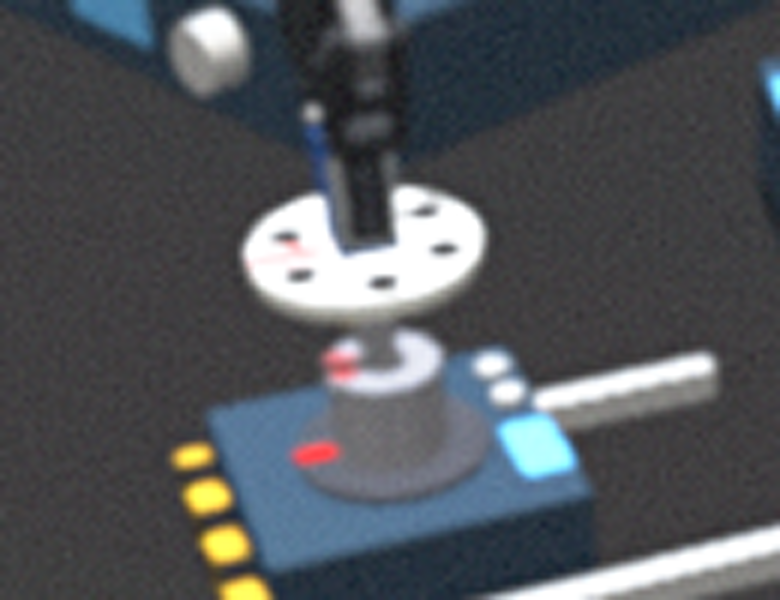

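The shaft tip is just above the mouth, visually nearly centred. Lowering gently.

>>> {"fn": "arm_command", "kwargs": {"targets": [[[-0.0004, 0.0012, 0, 0, 0, 0, -0.6], [0, 0, -0.003, 0, 0, 0, -0.6], [0, 0, -0.002, 0, 0, 0, -0.6], [0, 0, -0.002, 0, 0, 0, -0.6], [0, 0, -0.002, 0, 0, 0, -0.6], [0, 0, 0, 0, 0, 0, -0.6]]]}}

```text
time: 13.35
tool_pos: [626.7, -177.0, 132.9]
tcp_rot: [180.0, -0.0, 166.8]
ft_force: [0.1, 0.3, -2.3]
finger_gap: 23.0
grip_force: 59.0
```

>>> {"fn": "arm_command", "kwargs": {"targets": [[[0, 0, -0.003, 0, 0, 0, -0.6], [0, 0, -0.003, 0, 0, 0, -0.6], [0, 0, -0.002, 0, 0, 0, -0.6], [0, 0, -0.001, 0, 0, 0, -0.6]]]}}

```text
time: 13.85
tool_pos: [626.8, -177.0, 124.0]
tcp_rot: [180.0, -0.0, 166.8]
ft_force: [0.7, 0.5, -1.3]
finger_gap: 23.5
grip_force: 59.1
```

>>> {"fn": "arm_command", "kwargs": {"targets": [[[0, 0, -0.001, 0, 0, 0, -0.6], [0, 0, -0.001, 0, 0, 0, -0.6], [0, 0, 0, 0, 0, 0, -0.6]]]}}

```text
time: 14.22
tool_pos: [626.8, -177.1, 122.2]
tcp_rot: [180.0, -0.0, 166.8]
ft_force: [-0.7, 0.1, -1.6]
finger_gap: 23.3
grip_force: 59.0
```

The key appears to be entering with no resistance. Continuing to the plunger.

>>> {"fn": "arm_command", "kwargs": {"targets": [[[0, 0, -0.002, 0, 0, 0, -0.6], [0, 0, -0.002, 0, 0, 0, -0.6], [0, 0, -0.002, 0, 0, 0, -0.6], [0, 0, -0.002, 0, 0, 0, -0.6]]]}}

```text
time: 14.72
tool_pos: [626.9, -177.1, 114.1]
tcp_rot: [180.0, -0.0, 166.8]
ft_force: [-0.2, 0.4, -2.8]
finger_gap: 23.2
grip_force: 59.1
```

>>> {"fn": "arm_command", "kwargs": {"targets": [[[0, 0, -0.002, 0, 0, 0, -0.6], [0, 0, -0.002, 0, 0, 0, -0.6], [0, 0, -0.002, 0, 0, 0, -0.6]]]}}

```text
time: 15.1
tool_pos: [627.0, -177.1, 108.5]
tcp_rot: [-180.0, 0.0, 166.8]
ft_force: [-1.4, 0.7, 2.5]
finger_gap: 22.9
grip_force: 59.6
```

>>> {"fn": "arm_command", "kwargs": {"targets": [[[0, 0, -0.0015, 0, 0, 0, -0.6], [0, 0, -0.001, 0, 0, 0, -0.6]]]}}

```text
time: 15.35
tool_pos: [627.1, -177.1, 106.3]
tcp_rot: [-180.0, 0.0, 166.8]
ft_force: [-3.0, 1.8, 4.0]
finger_gap: 23.3
grip_force: 59.8
```

>>> {"fn": "arm_command", "kwargs": {"targets": [[[0, 0, -0.0015, 0, 0, 0, -0.6], [0, 0, -0.001, 0, 0, 0, -0.6], [0, 0, 0, 0, 0, 0, -0.6]]]}}

```text
time: 15.72
tool_pos: [627.1, -177.1, 103.7]
tcp_rot: [-180.0, 0.0, 166.8]
ft_force: [-3.3, 1.7, 6.6]
finger_gap: 23.5
grip_force: 60.1
```

>>> {"fn": "arm_command", "kwargs": {"targets": [[[0, 0, -0.001, 0, 0, 0, -0.6], [0, 0, -0.0005, 0, 0, 0, -0.6], [0, 0, 0, 0, 0, 0, -0.6]]]}}

```text
time: 16.1
tool_pos: [627.2, -177.2, 103.1]
tcp_rot: [-180.0, 0.0, 166.8]
ft_force: [-5.3, 2.2, 11.3]
finger_gap: 23.1
grip_force: 60.9
```

>>> {"fn": "arm_command", "kwargs": {"targets": [[[0, 0, -0.0005, 0, 0, 0, -0.6], [0, 0, -0.0005, 0, 0, 0, -0.6], [0, 0, 0, 0, 0, 0, -0.6], [0, 0, 0, 0, 0, 0, -0.6]]]}}

```text
time: 16.6
tool_pos: [627.3, -177.2, 103.1]
tcp_rot: [-180.0, 0.1, 166.8]
ft_force: [-7.6, 2.1, 15.6]
finger_gap: 23.4
grip_force: 61.6
```

```bash
python3 - <<'E'
from bench import viewer
import cv2
i=viewer.snapshot("scene")[:,:,::-1]
cv2.imwrite("pics/c5.png",cv2.resize(i[120:220,150:280],(780,600),interpolation=cv2.INTER_CUBIC))
E
```

```text
(no output)
```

View pics/c5.png

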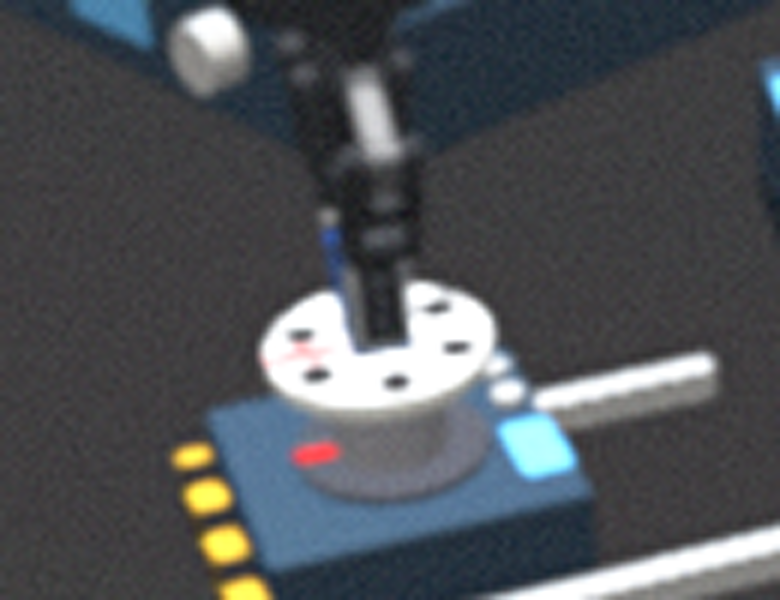

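The disc is flush on the hub, its red line matches the keyway mark, and the drive is at the stop. The push is about 15 N. Handing in.

```bash
python3 -c "
from bench import job
print(job.hand_in())"
```

```text
the job is handed in; nothing more can be done
None
```

I handed the job in with the drive against its end stop and the rotor keyed into the hub, still gripped and pressed flush against the spring at about 15 N. It took about 17 s of the 67 s allowed, and hand-in returned no verdict.

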